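Set up the plating station

TASK

Set up the bench for streaking a specimen. Load the three agar dishes flat onto the feeder's sprung lift, one on another, so that they come off the top in the order of use, the least selective first: straw-yellow at the bottom, blue-green on top of it, dark red uppermost; keep the dishes level all the while. Stand the dark blue specimen bottle upright on the bench midway between the feeder's lift and the clear waste beaker, in line with both, and lay the yellow marker centred in the two pen rests along the feeder's front, without shifting the beaker or the orange-capped bottle.

Things in the scene. Friction and masses are not known exactly. Their poses are not given: they have to be found in the camera images.
- dish_yellow: Lidded round Petri dish, clear, filled with straw-yellow agar; 60 mm diameter, 16 mm tall, a plain flat-topped disc to grip and stack, 50 g give or take 10 percent. Lies loose on the bench, level. Origin: centre of its underside, z up; its yaw means nothing.
- dish_green: Lidded round Petri dish, clear, filled with blue-green (teal) agar; 60 mm diameter, 16 mm tall, a plain flat-topped disc to grip and stack, 50 g give or take 10 percent. Lies loose on the bench, level. Origin: centre of its underside, z up; its yaw means nothing.
- dish_red: Lidded round Petri dish, clear, filled with dark red agar; 60 mm diameter, 16 mm tall, a plain flat-topped disc to grip and stack, 50 g give or take 10 percent. Lies loose on the bench, level. Origin: centre of its underside, z up; its yaw means nothing.
- specimen_bottle: Small dark blue screw-cap bottle, standing: body 54 mm diameter and straight-sided from about 8 to 55 mm up, cap 36 mm diameter from 84 to 95 mm; 0.1 to 0.18 kg. It and the dishes wait in any order in a zigzag row along the bench's front edge, which runs along (-0.5, 0.87) in x, y; neighbours are about 110 mm apart. Origin: centre of its underside, z up.
- marker: Yellow marker pen with black cap, lying loose on the bench: 16 mm wide and 17 mm high (it does not roll), 135 mm long along its own y axis; 20 g. A tall microscope stands to the right of it, its eyepieces reaching out over the bench edge near x 0.55, y -0.25: keep the arm clear of them. Origin: under the middle of its length, on the bench (its centre line is about 9 mm higher), z up.
- feeder: Sprung dish feeder, fixed: white base 112 mm wide (y), 18 mm high, from x = -93 (front) to +56 mm. Along its front two pen rests at x = -80, y = +-42 mm: flat seats 22 mm wide (x), 9 mm long (y), 40 mm above the bench, lips flaring to 36 mm wide at 52 mm; they hold a pen along y. Origin: on the bench under the lift's axis; x to its back (away from the pen rests), y to its left, z up.
- lift_top (a point): Centre of the top of the feeder's blue lift disc (58 mm diameter), 78 mm above the bench when empty. Four upright 8 mm steel rods at feeder x, y = +-27 mm guide the dishes: 68 mm clear inside (4 mm round a dish), topped at 100 mm above the bench, the last 12 mm leaning outwards. The 45 mm gaps between rods, on all four sides, are open for fingers.
- lift_plate (a joint): Sinking of the lift in m: 0 empty, grows as it goes down, at most 0.056. Its spring (31 N/m) gives about 16 mm under each dish's own weight, so the top of the stack always comes back to about 78 mm after each dish; it also yields to any push.
- beaker: Clear plastic waste beaker with used tips in it, 70 mm diameter, 92 mm tall, standing loose about 250 mm to one side of the feeder (left or right along the feeder's y axis, level with it). Origin: centre of its underside.
- orange_cap_bottle: Clear bottle with an orange cap and pink contents, 64 mm diameter, 135 mm tall, standing loose about 250 mm to the other side of the feeder; not used. Origin: centre of its underside.

How it is judged:
By the outcome, as a careful person would: the job done as asked, in the order asked, and still so for the second after the job is handed in, with the robot touching nothing.
It also fails if it takes over 122 s, if anything falls off the work surface, if the arm or the gripper's body presses on something with over 40 N, if the wrist force passes 120 N, or if a joint passes its speed limit or range.

ROBOT

A 6-joint arm with a two-finger parallel gripper is mounted at the origin on a cart in front of the work surface, level with it; the furniture and walls round the work are solid. World frame = base frame: x ahead of the robot, y to its left, z up, the work surface at z = 0. Lengths are in m, angles in rad, forces in N, time in s.
With the tool pointing down it reaches from about 0.25 to 0.775 m from the base axis. Payload 4 kg.
Tool frame: the origin (TCP) lies midway between the tips of the shut fingers; the grasp point (between the pads) lies grip_point_offset behind it (grip_point_offset is the distance from the TCP to the grasp point, in m); z points along the fingers, y is the line along which they close (so a half turn about z gives the same grasp; the last joint's range is limited). The gripper opens to 94 mm and grips with 3 to 60 N. Pads are 16 mm wide; open, the fingers measure 119 mm over their backs; the gripper's body (75 mm by 177 mm) begins 78 mm behind the grasp point.
Start: joints at [1.218, 0.087, 1.371, -0, 1.684, -0.103], TCP at [0.136, 0.533, 0.168] pointing down, gripper open.
Joint ranges: [-3.1, 3.1], [-0.76, 2.03], [0.27, 2.55], [-1.08, 4.22], [0.17, 2.65], [-2.57, 2.57]. Speed limits (rad/s): [2.79, 2.79, 3.14, 3.14, 3.14, 3.14].

INTERFACE

Orientations are given as [roll, pitch, yaw] about the fixed x, y, z axes, in that order (R = Rz(yaw) Ry(pitch) Rx(roll)).
In Python, from bench import * gives the robot as it stands. The module is installed in compiled form; this text tells all that it offers.
- The arm moves only by the tool apply_moves, never from a script. Its argument "commands" is a list of rows, each a list of 7 numbers: the turn, a rotation vector about the world's x, y, z in rad, then the shift along the world's x, y, z in m, then the opening in per cent of the stroke, from 0 (shut) to 100 (fully open). In form: [[ax, ay, az, x, y, z, jaw], ...]. A call has exactly 5 rows; each row is the pose to reach, as a shift and turn from the pose commanded when the call began; what a row does not reach only later rows make up. A row lasts 1/10 s, in which the tool goes at most 50 mm and 8.59 degrees, less where a joint would pass 70% of its speed; a pose out of reach is approached as far as the arm can. A call with a gripper value outside its range is refused whole. The fingers move at their own pace and stop on an object; the grip force is fixed at half the most. Time passes only in rows, so rows that repeat a pose let the fingers close, or fill a call up. It gives the time, the measured TCP pose, the force, the opening and the grip force at its end, in the units of the state.
- get_obs(): the state, without advancing time (a new reading comes with each control period).
- snapshot(name): name is "scene" or "top" or "wrist"; returns a dict with "pixels" (400x640x3 uint8, red, green, blue), "vertical_fov" (degrees; the focal length in pixels is half the picture's height over the tangent of half this angle, whatever the lens; pixels are square), "cx", "cy" (the principal point, pixels), "rvec" (rotation vector, rad) and "tvec" (3), from world to camera coordinates, as OpenCV has them. Camera axes: x right, y down, z forward; pixel columns grow to the right and rows downward; lengths in m; the calibration is good to about 2 mm. A picture is of the moment at which its call begins. There is no depth.
- close_job(): hands the job in; it is judged then, once.
Trained networks look in the newest picture that a camera, given by its name, has taken for a name from the list of things; names that differ only in an ending like _2 or _b are one class to them, and where a whole thing is asked for, a point or a joint stands for the part that bears it (a point fixed in the world has none). Each returns a list of dicts, best first, with "score" (0 to 1); they miss things now and then, are a little off and sometimes report something else, mostly with a low value. They report only what shows in the picture. A call takes as long as a camera call.
- masks_of(camera, query): "mask" (400x640 bool, what is visible of it) and "extent" ([left, top, right, bottom] in pixels, round what is visible of it).
- place_of(camera, query): "pixel" ([column, row] in pixels: a listed point, or the origin of a listed thing).
The state is a dict: "time": time; "joint_positions": joint angles; "qvel": joint speeds; "joint_torque": joint torques, N m; "tool_pos": TCP position; "ee_rot": TCP orientation; "wrist_force": force on the tool from outside, world axes, zero at the start; "wrist_torque": the same for the moment, N m; "width": finger opening in m; "finger_force": force on a finger pad.
Only numpy, scipy, OpenCV 4.12 (cv2) and the standard library are available. Lean on these libraries where they do the work, as an engineer would, in place of code of your own. Each camera call takes 0.05 s, during which the arm holds its last target. There are 200 camera calls.

## Working session

There is one attempt and no reset: what is moved stays moved. The work goes in short steps, Python scripts to look and compute and a tool call to move; the robot and the scene stay as the last step left them, time stands still between calls to the robot, and variables do not carry over. Pictures are saved under pics/ and viewed, at most 14 in all, crops included, and the job is handed in when it is done.

Besides the shell and the picture viewer there is one more tool, called as name([rows], argument=value, ...), one row to a line, values as JSON. apply_moves: Moves the arm, as the interface text tells. Its arguments: {"type":"object","properties":{"commands":{"type":"array"}},"required":["commands"]}

```bash
mkdir -p pics; cat > h.py <<'E'
from bench import *
import numpy as np, cv2
def cam(s):
    R=cv2.Rodrigues(np.array(s["rvec"],float))[0]; t=np.array(s["tvec"],float).ravel()
    f=200/np.tan(np.radians(s["vertical_fov"])/2); return R,t,f,s["cx"],s["cy"]
def ray(s,p):
    R,t,f,cx,cy=cam(s); d=R.T@np.array([(p[0]-cx)/f,(p[1]-cy)/f,1]); return -R.T@t,d
def atz(s,p,z):
    o,d=ray(s,p); return o+d*(z-o[2])/d[2]
def proj(s,X):
    R,t,f,cx,cy=cam(s); c=R@np.array(X,float)+t; return np.array([cx+f*c[0]/c[2],cy+f*c[1]/c[2]])
def save(s,n): cv2.imwrite("pics/"+n,cv2.cvtColor(s["pixels"],cv2.COLOR_RGB2BGR))
NAMES=["dish_yellow","dish_green","dish_red","specimen_bottle","marker","feeder","lift_top","beaker","orange_cap_bottle"]
E
python3 - <<'E'
from h import *
np.set_printoptions(precision=4,suppress=True)
for c in ["top","scene"]:
    s=snapshot(c); save(s,c+"0.png"); o,d=ray(s,(320,200)); print(c,o,d,s["vertical_fov"],s["cx"],s["cy"])
    for n in NAMES:
        for r in place_of(c,n)[:2]:
            print(n,round(r["score"],2),np.round(r["pixel"],1),atz(s,r["pixel"],.078 if n=="lift_top" else 0))
o=get_obs();print(o)
E
```

```text
top [0.3233 0.2273 1.362 ] [ 0.181  -0.008  -0.9836] 44.001201040723416 324.0082297529544 208.65588930099884
dish_yellow 0.66 [363.5 254.4] [0.4232 0.0951 0.    ]
dish_green 0.56 [318.6 255.6] [0.4188 0.2186 0.    ]
dish_green 0.15 [225.  241.9] [0.4539 0.4762 0.    ]
dish_red 0.88 [283.5 292.6] [0.3178 0.3127 0.    ]
dish_red 0.35 [387.  225.1] [0.5052 0.0293 0.    ]
specimen_bottle 0.95 [388.1 226.6] [0.501  0.0262 0.    ]
marker 0.57 [414.7 230.9] [ 0.4898 -0.0477  0.    ]
marker 0.55 [317.4 256.3] [0.4168 0.2219 0.    ]
feeder 0.78 [305.  191.6] [0.5975 0.2585 0.    ]
lift_top 0.82 [301.8 186.6] [0.5951 0.2654 0.078 ]
beaker 0.8 [384.5 150.8] [0.7187 0.0337 0.    ]
beaker 0.3 [305. 195.] [0.5877 0.2584 0.    ]
orange_cap_bottle 0.58 [224.3 241.3] [0.4555 0.4782 0.    ]
scene [-0.0157 -0.0807  0.6557] [ 0.6138  0.3736 -0.6956] 53.27253261889499 324.42950609813806 196.43720708529474
dish_yellow 0.62 [356.2 267.7] [0.4326 0.108  0.    ]
dish_green 0.83 [303.4 248.1] [0.4207 0.2265 0.    ]
dish_red 0.94 [240.8 263.1] [0.3231 0.3145 0.    ]
specimen_bottle 0.77 [408.7 256. ] [0.5142 0
[... 214 characters left out ...]

lift_top 0.57 [222.  195.2] [0.4009 0.4144 0.078 ]
beaker 0.9 [434.5 193.4] [0.7236 0.0463 0.    ]
beaker 0.65 [355.3 269.5] [0.4277 0.1076 0.    ]
orange_cap_bottle 0.93 [220.8 198.9] [0.4459 0.4752 0.    ]
{'time': 1.0, 'joint_positions': array([ 1.2179,  0.0872,  1.3707, -0.    ,  1.6836, -0.103 ]), 'qvel': array([ 0.0011, -0.0004,  0.0009, -0.0002, -0.0008, -0.0007]), 'joint_torque': array([  0.0006, -34.005 , -30.261 ,   0.0718,   0.0235,   0.    ]), 'tool_pos': array([0.136 , 0.533 , 0.1676]), 'ee_rot': array([3.1415, 0.    , 2.8918]), 'wrist_force': array([-0.3687, -0.8785,  0.4482]), 'wrist_torque': array([-0.039 , -0.0005, -0.0164]), 'finger_force': 0.0, 'width': 0.094052511509299}
```

View pics/top0.png

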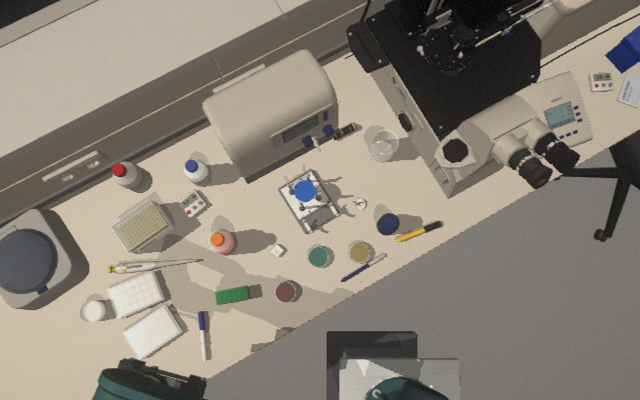

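View pics/scene0.png

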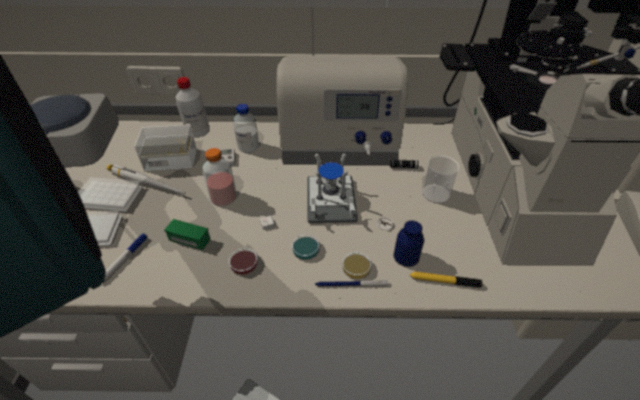

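The top view shows the dishes at about (285,292) red, (318,257) green and (360,252) yellow. The bottle is at (388,225), the marker at (418,232), the feeder at (305,192), the beaker at (383,147) and the orange cap at (222,242). The scene view agrees. Next I'll refine the positions by fitting silhouettes.

```bash
cat > fit.py <<'E'
from h import *
from scipy.optimize import least_squares
def hullpts(s,P): return cv2.convexHull(np.array([proj(s,p) for p in P],np.float32))[:,0]
def cyl(x,y,segs,z0=0):
    a=np.linspace(0,2*np.pi,40,endpoint=False); return [(x+r*np.cos(t),y+r*np.sin(t),z+z0) for r,z in segs for t in a]
SH={"dish":[(.03,0),(.03,.016)],"specimen_bottle":[(.027,0),(.027,.06),(.018,.084),(.018,.095)],"beaker":[(.035,0),(.035,.092)],"orange_cap_bottle":[(.032,0),(.032,.1),(.018,.135)]}
def box(h): return np.array([h[:,0].min(),h[:,1].min(),h[:,0].max(),h[:,1].max()])
def fitcyl(views,name,x0,z0=0):
    """views: list of (snap, mask); fits x,y so silhouette extents match"""
    sh=SH["dish" if name.startswith("dish") else name]
    obs=[]
    for s,m in views:
        ys,xs=np.nonzero(m); obs.append(np.array([xs.min()-.5+.5,ys.min(),xs.max()+1,ys.max()+1])-.5)
    f=lambda p:np.concatenate([box(hullpts(s,cyl(p[0],p[1],sh,z0)))-o for (s,m),o in zip(views,obs)])
    r=least_squares(f,x0,loss="soft_l1"); return r.x,f(r.x)
def bigmask(c,n,near=None):
    R=masks_of(c,n)
    if not R: return None
    m=R[0]["mask"].astype(np.uint8); k,l,st,_=cv2.connectedComponentsWithStats(m); 
    return l==1+np.argmax(st[1:,4])
E
python3 - <<'E'
from fit import *
import bench
np.set_printoptions(precision=4,suppress=True)
print([a for a in dir(bench) if not a.startswith("_")], getattr(bench,"grip_point_offset",None))
S={c:snapshot(c) for c in ["top","scene"]}
X0=dict(dish_yellow=(.428,.1),dish_green=(.42,.222),dish_red=(.32,.313),specimen_bottle=(.507,.027),beaker=(.72,.04),orange_cap_bottle=(.45,.477))
for n,x0 in X0.items():
    V={c:bigmask(c,n) for c in S}
    for cs in (["top"],["scene"],["top","scene"]):
        v=[(S[c],V[c]) for c in cs if V[c] is not None]
        if v:
            p,r=fitcyl(v,n,x0); print(n,cs,p,np.round(r,1))
for c in S:
    m=bigmask(c,"marker"); P=np.argwhere(m)[:,::-1]; q=np.array([atz(S[c],p,.009)[:2] for p in P])
    (cx,cy),(w,h),a=cv2.minAreaRect((q*1000).astype(np.float32)); 
    u=np.linalg.svd(q-q.mean(0),full_matrices=False)[2][0]; print("marker",c,cx,cy,w,h,a,q.mean(0),u)
    pic=S[c]["pixels"]; x,y=proj(S[c],(.58,.26,.04)); x=int(x);y=int(y)
    cr=pic[y-50:y+50,x-66:x+66]; cv2.imwrite(f"pics/f_{c}.png",cv2.cvtColor(cv2.resize(cr,None,fx=6,fy=6,interpolation=cv2.INTER_CUBIC),cv2.COLOR_RGB2BGR)); print(c,"crop origin",x-66,y-50)
print(atz(S["scene"],(510,250),0),atz(S["top"],(450,193),.1))
E
```

```text
['IKError', 'close_job', 'get_obs', 'grip_point_offset', 'masks_of', 'place_of', 'snapshot'] 0.0188
dish_yellow ['top'] [0.428 0.1  ] [ 2.3 -0.3  2.8  0.1]
dish_yellow ['top', 'scene'] [0.428 0.1  ] [ 2.3 -0.3  2.8  0.1]
dish_green ['top'] [0.4144 0.222 ] [-1.2  0.2 -1.1  0.7]
dish_green ['scene'] [0.4199 0.2219] [-1.2 -1.1 -0.2  1.2]
dish_green ['top', 'scene'] [0.4183 0.2199] [-0.4 -1.2 -0.3 -0.8 -0.9 -0.3  0.2  2.2]
dish_red ['top'] [0.32  0.306] [-0.1  0.   0.6  0.7]
dish_red ['scene'] [0.3305 0.3034] [ 3.7  0.8  3.8 -0.4]
dish_red ['top', 'scene'] [0.3241 0.3078] [-0.7 -1.5 -0.1 -0.9 -0.1  2.   0.1  1. ]
specimen_bottle ['top'] [0.505 0.027] [ 1.6 -0.3  1.7  0.3]
specimen_bottle ['scene'] [0.5137 0.0286] [ 2.9 -0.3  2.6  0.3]
specimen_bottle ['top', 'scene'] [0.507 0.027] [ 1.6 -1.   1.7 -0.4  2.3  2.2  2.1  3. ]
beaker ['top'] [0.72 0.04] [ 0.5 -0.4  1.5 -0.2]
beaker ['scene'] [0.7195 0.041 ] [-0.3  1.2  0.7  3. ]
beaker ['top', 'scene'] [0.7185 0.0444] [-1.   0.1 -0.2  0.2 -1.7  1.  -0.9  2.7]
orange_cap_bottle ['top'] [0.4474 0.477 ] [-2.5 -0.4 -1.2  0.4]
orange_cap_bottle ['scene'] [0.4547 0.4717] [-0.6 -0.8  1.5  1.2]
orange_cap_bottle ['top', 'scene'] [0.45   0.4723] [-0.6 -1.3  0.6 -0.5 -2.4  0.2  0.1  2.4]
marker top 487.107177734375 -56.616668701171875 17.956859588623047 134.7444305419922 21.459531784057617 [ 0.4873 -0.0568] [-0.3678  0.9299]
top crop origin 238 144
marker scene 491.8900451660156 -55.724327087402344 24.2936954498291 137.1029052734375 21.260072708129883 [ 0.4928 -0.0597] [ 0.374  -0.9274]
scene crop origin 261 134
[ 0.6376 -0.1482  0.    ] [ 0.5781 -0.1221  0.1   ]
```

```bash
sed -i 's/^def hullpts.*/def hullpts(s,P): return np.array([proj(s,p) for p in P])/' fit.py
cat > feed.py <<'E'
from h import *
def feedmodel(x,y,yaw):
    c,s=np.cos(yaw),np.sin(yaw); T=lambda p:(x+c*p[0]-s*p[1],y+s*p[0]+c*p[1],p[2])
    L=[]
    b=[(-.093,-.056),(.056,-.056),(.056,.056),(-.093,.056),(-.093,-.056)]
    L+=[[T((u,v,.018)) for u,v in b]]+[[T((u,v,0)) for u,v in b]]
    for i in (-1,1):
        for j in (-1,1): L.append([T((i*.027,j*.027,.018)),T((i*.027,j*.027,.088))])
        L.append([T((-.098,i*.042,.052)),T((-.091,i*.042,.04)),T((-.069,i*.042,.04)),T((-.062,i*.042,.052))])
    L.append([T((.029*np.cos(a),.029*np.sin(a),.078)) for a in np.linspace(0,6.283,25)])
    return L
def overlay(s,pose,o,k,shape):
    pic=cv2.resize(s["pixels"][o[1]:o[1]+shape[1],o[0]:o[0]+shape[0]],None,fx=k,fy=k,interpolation=cv2.INTER_CUBIC)[:,:,::-1].copy()
    for l in feedmodel(*pose):
        q=np.array([(proj(s,p)-o+.5)*k for p in l]).astype(np.int32); cv2.polylines(pic,[q],False,(0,255,255),1,cv2.LINE_AA)
    return pic
E
python3 - <<'E'
from fit import *
from feed import *
np.set_printoptions(precision=4,suppress=True)
S={c:snapshot(c) for c in ["top","scene"]}
X0=dict(dish_yellow=(.428,.1),dish_green=(.42,.222),dish_red=(.32,.313),specimen_bottle=(.507,.027),beaker=(.72,.04),orange_cap_bottle=(.45,.477))
for n,x0 in X0.items():
    V={c:bigmask(c,n) for c in S}
    for cs in (["top"],["scene"],["top","scene"]):
        v=[(S[c],V[c]) for c in cs if V[c] is not None]
        if v:
            p,r=fitcyl(v,n,x0); print(n,cs,p,np.round(r,1))
# lift disc: blue pixels
for c in S:
    hsv=cv2.cvtColor(S[c]["pixels"],cv2.COLOR_RGB2HSV); m=cv2.inRange(hsv,(100,120,60),(130,255,255)); 
    x,y=proj(S[c],(.595,.262,.078)).astype(int); w=np.zeros_like(m); w[y-14:y+15,x-18:x+18]=1; m*=w
    ys,xs=np.nonzero(m); print("lift",c,len(xs),atz(S[c],(xs.mean(),ys.mean()),.078))
a=overlay(S["top"],(.596,.262,.523),(260,150),7,(90,85)); b=overlay(S["scene"],(.596,.262,.523),(285,140),7,(90,85))
cv2.imwrite("pics/ov.png",cv2.resize(np.hstack([a,b]),(800,378)))
E
```

```text
dish_yellow ['top'] [0.4263 0.107 ] [-0.2  0.3  0.2 -0.3]
dish_yellow ['scene'] [0.435  0.1094] [-0.3 -0.6  0.2  0.5]
dish_yellow ['top', 'scene'] [0.4312 0.1078] [-0.5 -1.5 -0.1 -2.1 -0.5  0.9  0.1  2.3]
dish_green ['top'] [0.4157 0.2189] [-0.1 -0.2  0.1  0.2]
dish_green ['scene'] [0.422  0.2239] [-0.5 -0.2  0.5  0.1]
dish_green ['top', 'scene'] [0.4183 0.221 ] [-0.8 -1.2 -0.7 -0.8 -0.3  1.5  0.8  2. ]
dish_red ['top'] [0.321  0.3067] [-0.3 -0.4  0.3  0.4]
dish_red ['scene'] [0.3247 0.3095] [-0.6 -0.5  0.6  0.4]
dish_red ['top', 'scene'] [0.3229 0.3079] [-0.8 -1.1 -0.1 -0.4 -0.6  0.4  0.7  1.4]
specimen_bottle ['top'] [0.5064 0.0315] [-0.   0.2  0.  -0.2]
specimen_bottle ['scene'] [0.5098 0.0333] [-2.  -1.   1.6  0.7]
specimen_bottle ['top', 'scene'] [0.5076 0.0322] [-0.3 -0.3 -0.3 -0.6 -1.9 -0.1  1.7  1.7]
beaker ['top'] [0.719  0.0429] [-0.5 -0.1  0.4  0.1]
beaker ['scene'] [0.7267 0.044 ] [-0.4 -0.8  0.3  0.6]
beaker ['top', 'scene'] [0.7212 0.0429] [-0.5 -0.9  0.4 -0.7 -0.7  0.5  0.1  2.2]
orange_cap_bottle ['top'] [0.4475 0.4705] [-1.  -0.4  1.2  0.4]
orange_cap_bottle ['scene'] [0.4546 0.4743] [-0.6 -1.2  0.6  0.8]
orange_cap_bottle ['top', 'scene'] [0.45   0.4713] [-1.2 -1.3  0.9 -0.5 -1.   0.4  0.4  2.5]
lift top 334 [0.5848 0.2586 0.078 ]
lift scene 330 [0.5892 0.2587 0.078 ]
```

View pics/ov.png

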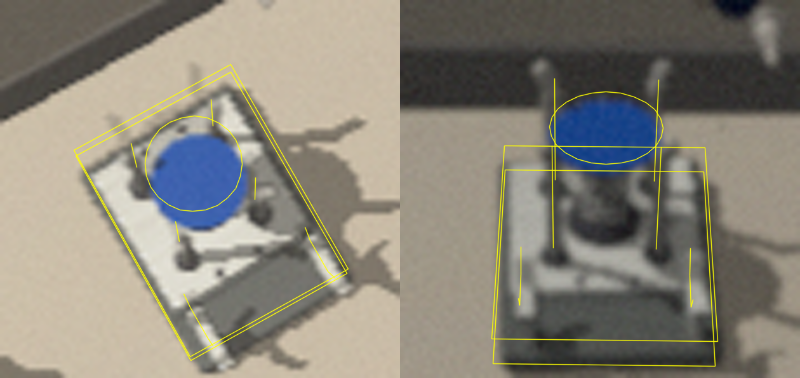

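The model overlay shows the yaw of about 0.523 is right. The lift disc centre (195,182 in the left crop) puts the lift at about (0.587, 0.259). Now I'll move above the yellow dish.

apply_moves([
  [0,0,0.03,0.02,-0.028,0.006,100],
  [0,0,0.06,0.039,-0.057,0.011,100],
  [0,0,0.085,0.059,-0.085,0.016,100],
  [0,0,0.11,0.078,-0.114,0.022,100],
  [0,0,0.14,0.098,-0.142,0.027,100],
])

```text
time: 3.0
tool_pos: [0.2345, 0.3898, 0.1951]
ee_rot: [3.141, 0.0, 3.033]
wrist_force: [1.0, -0.3, 0.4]
width: 0.094
finger_force: 0.0
```

apply_moves([
  [0,0,0.03,0.02,-0.028,0.006,100],
  [0,0,0.06,0.039,-0.057,0.011,100],
  [0,0,0.085,0.059,-0.085,0.016,100],
  [0,0,0.11,0.078,-0.114,0.022,100],
  [0,0,0.14,0.098,-0.142,0.027,100],
])

```text
time: 3.5
tool_pos: [0.3326, 0.2477, 0.2222]
ee_rot: [3.141, 0.001, -3.11]
wrist_force: [0.9, -0.5, -0.5]
width: 0.0938
finger_force: 0.0
```

apply_moves([
  [0,0,0.03,0.02,-0.028,0.006,100],
  [0,0,0.06,0.039,-0.057,0.011,100],
  [0,0,0.085,0.059,-0.085,0.016,100],
  [0,0,0.11,0.078,-0.114,0.022,100],
  [0,0,0.14,0.098,-0.142,0.027,100],
])

```text
time: 4.0
tool_pos: [0.4306, 0.1056, 0.2492]
ee_rot: [3.141, 0.001, -2.97]
wrist_force: [-0.7, 0.4, -0.4]
width: 0.0942
finger_force: 0.0
```

```bash
python3 - <<'E'
from fit import *
np.set_printoptions(precision=4,suppress=True)
o=get_obs(); print(o["time"],o["tool_pos"],o["ee_rot"])
s=snapshot("wrist"); save(s,"w1.png"); print(ray(s,(320,200)),s["vertical_fov"])
for n,x0 in dict(dish_yellow=(.43,.107),dish_green=(.418,.221),specimen_bottle=(.507,.032)).items():
    for r in masks_of("wrist",n)[:2]: print(n,r["score"],r["extent"]); 
    m=bigmask("wrist",n)
    if m is not None: print(fitcyl([(s,m)],n,x0))
E
```

```text
4.0 [0.4306 0.1056 0.2492] [ 3.1414  0.001  -2.9705]
(array([0.365 , 0.0945, 0.466 ]), array([ 0.2447,  0.048 , -0.9686])) 59.259140075016525
dish_yellow 0.85 [293.3, 139.9, 341.5, 186.1]
(array([0.4315, 0.1074]), array([ 0.2352, -0.1126, -0.2354,  0.1084]))
dish_green 0.58 [382.6, 145.7, 429.2, 190.5]
(array([0.4192, 0.2195]), array([-1.8759, -0.9648,  1.625 ,  1.109 ]))
specimen_bottle 0.77 [226.0, 188.4, 275.4, 243.5]
(array([0.5073, 0.0322]), array([-0.6874, -0.7131,  0.8431,  0.6074]))
```

View pics/w1.png

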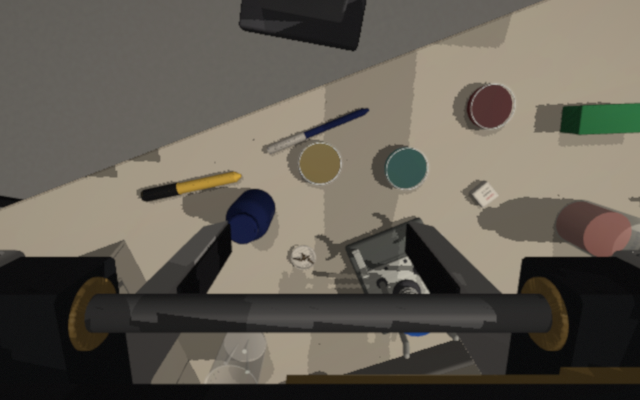

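The wrist view agrees: yellow at (320,163), green at (406,168), red at (490,106), with the blue pen from (268,150) to (368,111) beside the yellow dish. The fit puts yellow at (0.4315, 0.1074). At this yaw the fingers clear both the pen and the bottle, so I'll descend and grip.

apply_moves([
  [0,0,0,0.001,0.001,-0.04,100],
  [0,0,0,0.001,0.001,-0.08,100],
  [0,0,0,0.001,0.001,-0.12,100],
  [0,0,0,0.001,0.001,-0.16,100],
  [0,0,0,0.001,0.001,-0.19,100],
])

```text
time: 4.85
tool_pos: [0.4289, 0.109, 0.056]
ee_rot: [3.141, -0.003, -2.969]
wrist_force: [0.2, 1.0, -0.2]
width: 0.0935
finger_force: 0.0
```

apply_moves([
  [0,0,0,0,0,-0.02,100],
  [0,0,0,0,0,-0.035,100],
  [0,0,0,0,0,-0.048,100],
  [0,0,0,0,0,-0.055,100],
  [0,0,0,0,0,-0.055,100],
])

```text
time: 5.35
tool_pos: [0.4301, 0.1083, 0.0028]
ee_rot: [3.141, -0.002, -2.97]
wrist_force: [0.1, -0.3, 0.2]
width: 0.0939
finger_force: 0.0
```

apply_moves([
  [0,0,0,0,0,0,60],
  [0,0,0,0,0,0,50],
  [0,0,0,0,0,0,50],
  [0,0,0,0,0,0,50],
  [0,0,0,0,0,0,50],
])

```text
time: 5.85
tool_pos: [0.4312, 0.1079, 0.0039]
ee_rot: [3.142, 0.001, -2.972]
wrist_force: [0.6, 0.0, -0.4]
width: 0.0573
finger_force: 0.0
```

apply_moves([
  [0,0,0,0,0,0,40],
  [0,0,0,0,0,0,40],
  [0,0,0,0,0,0,40],
  [0,0,0,0,0,0,40],
  [0,0,0,0,0,0,40],
])

```text
time: 6.35
tool_pos: [0.431, 0.108, 0.0036]
ee_rot: [3.142, -0.0, -2.971]
wrist_force: [-0.6, 0.3, 0.8]
width: 0.0377
finger_force: 0.0
```

The fingers closed to 38 mm with no force, so they missed the dish. I'll look before doing anything else.

```bash
python3 - <<'E'
from fit import *
np.set_printoptions(precision=4,suppress=True)
s=snapshot("wrist"); t=snapshot("scene")
m=bigmask("wrist","dish_yellow")
if m is not None: print(fitcyl([(s,m)],"dish_yellow",(.43,.107)))
p=proj(s,(.431,.108,.004));print("tcp wrist",p,"scene",proj(t,(.431,.108,.004)))
x,y=proj(t,(.43,.108,.02)).astype(int)
a=cv2.resize(t["pixels"][y-50:y+50,x-50:x+50],(400,400),interpolation=cv2.INTER_CUBIC)
b=cv2.resize(s["pixels"],(400,250))
cv2.imwrite("pics/g1.png",cv2.cvtColor(np.hstack([a,np.vstack([b,np.zeros((150,400,3),np.uint8)])]),cv2.COLOR_RGB2BGR))
E
```

```text
(array([0.4316, 0.1077]), array([-0.6983, -1.368 ,  0.6994,  2.0546]))
tcp wrist [317.7118 216.4146] scene [355.9645 267.0619]
```

View pics/g1.png

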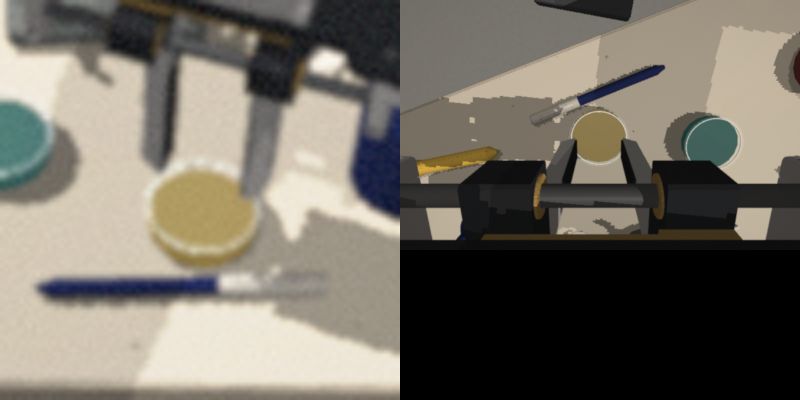

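```bash
python3 - <<'E'
from fit import *
np.set_printoptions(precision=4,suppress=True)
s=snapshot("wrist"); t=snapshot("scene")
x,y=proj(t,(.43,.108,.02)).astype(int)
for w,c in (((355,224),(157,167)),((280,224),(248,197))):
    q=(x-50+c[0]/4,y-50+c[1]/4); o1,d1=ray(s,w); o2,d2=ray(t,q)
    A=np.stack([d1,-d2],1); k=np.linalg.lstsq(A,o2-o1,rcond=None)[0]; print(o1+d1*k[0],o2+d2*k[1])
b=cv2.resize(s["pixels"][180:330,200:440],None,fx=3,fy=3)
cv2.imwrite("pics/g2.png",cv2.cvtColor(b,cv2.COLOR_RGB2BGR)); print(get_obs()["joint_positions"])
E
```

```text
[0.4182 0.1252 0.049 ] [0.4174 0.127  0.049 ]
[0.4282 0.0868 0.0387] [0.4305 0.0841 0.0397]
[ 0.1176 -0.0545  1.8485  0.0001  1.3477 -1.6234]
```

View pics/g2.png

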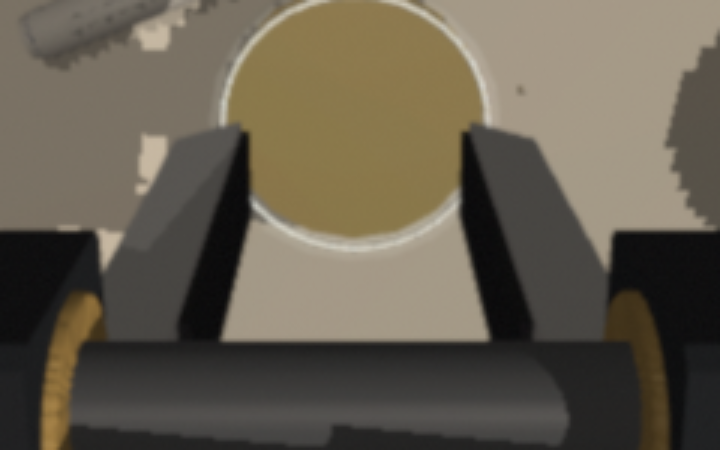

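The crop shows the finger tips (about (245,128) and (467,128)) sitting over the dish rim, and triangulation puts them near z≈0.04. So the real tips are about 40 mm above the reported TCP. I'll open, lower part way and re-measure the tip height.

apply_moves([
  [0,0,0,0,0,0,100],
  [0,0,0,0,0,0,100],
  [0,0,0,0,0,0,100],
  [0,0,0,0,0,0,100],
  [0,0,0,0,0,0,100],
])

```text
time: 7.1
tool_pos: [0.431, 0.108, 0.0036]
ee_rot: [3.141, 0.0, -2.971]
wrist_force: [0.5, -0.3, 1.1]
width: 0.074
finger_force: 0.0
```

apply_moves([
  [0,0,0,0,0,0,100],
  [0,0,0,0,0,0,100],
  [0,0,0,0,0,0,100],
  [0,0,0,0,0,0,100],
  [0,0,0,0,0,0,100],
])

```text
time: 7.6
tool_pos: [0.431, 0.1079, 0.0036]
ee_rot: [3.142, 0.0, -2.971]
wrist_force: [0.4, 0.0, 0.5]
width: 0.0941
finger_force: 0.0
```

apply_moves([
  [0,0,0,0,0,-0.005,100],
  [0,0,0,0,0,-0.01,100],
  [0,0,0,0,0,-0.015,100],
  [0,0,0,0,0,-0.018,100],
  [0,0,0,0,0,-0.018,100],
])

```text
time: 8.1
tool_pos: [0.4303, 0.1079, -0.0153]
ee_rot: [3.141, -0.002, -2.971]
wrist_force: [-0.1, -0.1, -0.5]
width: 0.0942
finger_force: 0.0
```

```bash
python3 - <<'E'
from fit import *
np.set_printoptions(precision=4,suppress=True)
o=get_obs();print(o["tool_pos"],o["wrist_force"],o["width"])
s=snapshot("wrist"); t=snapshot("scene"); save(s,"w2.png")
x,y=proj(t,(.43,.108,.02)).astype(int)
a=cv2.resize(t["pixels"][y-50:y+50,x-50:x+50],(400,400),interpolation=cv2.INTER_CUBIC)
b=cv2.resize(s["pixels"][150:300,220:420],(400,300),interpolation=cv2.INTER_CUBIC)
cv2.imwrite("pics/g3.png",cv2.cvtColor(np.hstack([a,np.vstack([b,np.zeros((100,400,3),np.uint8)])]),cv2.COLOR_RGB2BGR))
yw=o["ee_rot"][2]; ax=np.array([np.sin(yw),-np.cos(yw),0])
for h in (-.0,.01,.02,.03,.04,.05): print(h,[proj(s,o["tool_pos"]+[0,0,h]+k*.047*ax) for k in(-1,1)],[(proj(t,o["tool_pos"]+[0,0,h]+k*.047*ax)-[x-50,y-50])*4 for k in(-1,1)])
E
```

```text
[ 0.4303  0.1079 -0.0153] [-0.0687 -0.0967 -0.4627] 0.09418425686522781
-0.0 [array([244.6376, 216.2751]), array([390.6671, 215.9497])] [array([286.8817, 272.0537]), array([110.2396, 217.1835])]
0.01 [array([241.3507, 221.0116]), array([393.9402, 220.6717])] [array([288.7972, 260.357 ]), array([110.6058, 205.3683])]
0.02 [array([237.7546, 226.1937]), array([397.5213, 225.8379])] [array([290.7464, 248.4548]), array([110.9782, 193.3518])]
0.03 [array([233.8036, 231.8873]), array([401.4559, 231.5141])] [array([292.7302, 236.3417]), array([111.3571, 181.1287])]
0.04 [array([229.4423, 238.1722]), array([405.799 , 237.7797])] [array([294.7494, 224.0119]), array([111.7425, 168.6936])]
0.05 [array([224.6033, 245.1453]), array([410.6179, 244.7315])] [array([296.8051, 211.4596]), array([112.1347, 156.041 ])]
```

View pics/g3.png

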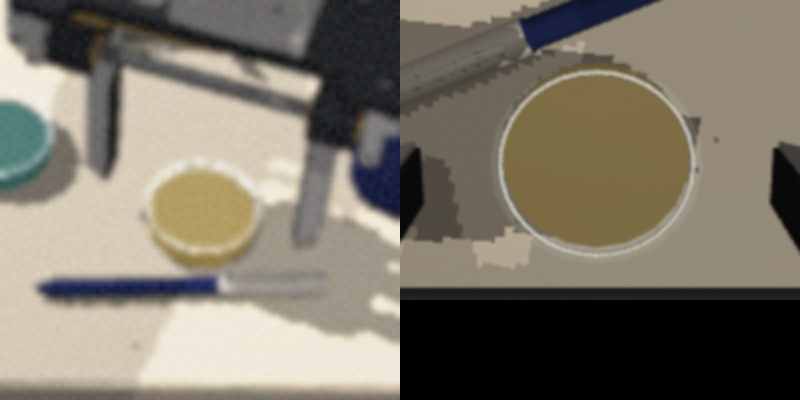

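The scene crop shows the open finger tips at about (112,175) and (297,243), straddling the dish. That puts the tips about 38 mm above the reported TCP, so I'll lower another 16 mm while watching the force.

apply_moves([
  [0,0,0,0,0,-0.004,100],
  [0,0,0,0,0,-0.008,100],
  [0,0,0,0,0,-0.012,100],
  [0,0,0,0,0,-0.016,100],
  [0,0,0,0,0,-0.016,100],
])

```text
time: 8.7
tool_pos: [0.4302, 0.1079, -0.0313]
ee_rot: [3.141, -0.002, -2.971]
wrist_force: [0.0, -0.1, 0.5]
width: 0.094
finger_force: 0.0
```

apply_moves([
  [0,0,0,0,0,0,60],
  [0,0,0,0,0,0,50],
  [0,0,0,0,0,0,50],
  [0,0,0,0,0,0,50],
  [0,0,0,0,0,0,50],
])

```text
time: 9.2
tool_pos: [0.4311, 0.108, -0.0302]
ee_rot: [3.142, 0.0, -2.971]
wrist_force: [-0.8, 0.1, -1.6]
width: 0.0594
finger_force: 30.0
```

The yellow dish is gripped: width 59.4 mm, force 30 N. With tool z at -0.030 the dish underside is on the bench. Now lift and carry it over the feeder.

apply_moves([
  [0,0,0,0,0,0.01,50],
  [0,0,0,0,0,0.035,50],
  [0,0,0,0,0,0.07,50],
  [0,0,0,0,0,0.105,50],
  [0,0,0,0,0,0.14,50],
])

```text
time: 9.7
tool_pos: [0.4308, 0.1079, 0.1116]
ee_rot: [3.142, 0.001, -2.971]
wrist_force: [0.5, -0.5, -0.6]
width: 0.0593
finger_force: 30.0
```

apply_moves([
  [0,0,0.04,0.012,0.012,0,50],
  [0,0,0.08,0.03,0.03,0,50],
  [0,0,0.12,0.05,0.05,0,50],
  [0,0,0.15,0.07,0.07,0,50],
  [0,0,0.19,0.09,0.09,0,50],
])

```text
time: 10.2
tool_pos: [0.5217, 0.1988, 0.1104]
ee_rot: [-3.142, 0.001, -2.78]
wrist_force: [0.6, 0.3, -1.2]
width: 0.0589
finger_force: 30.0
```

apply_moves([
  [0,0,0.04,0.02,0.018,0,50],
  [0,0,0.08,0.04,0.036,0,50],
  [0,0,0.12,0.055,0.05,0,50],
  [0,0,0.16,0.066,0.06,0,50],
  [0,0,0.163,0.066,0.06,0,50],
])

```text
time: 10.7
tool_pos: [0.5877, 0.259, 0.1094]
ee_rot: [3.141, 0.0, -2.617]
wrist_force: [0.2, -0.4, -0.7]
width: 0.0585
finger_force: 30.0
```

```bash
python3 - <<'E'
from fit import *
from feed import *
np.set_printoptions(precision=4,suppress=True)
o=get_obs();print(o["tool_pos"],o["ee_rot"],o["wrist_force"],o["width"],o["finger_force"])
t=snapshot("scene"); zb=o["tool_pos"][2]+.0302
m=bigmask("scene","dish_yellow")
print(zb,fitcyl([(t,m)],"dish_yellow",o["tool_pos"][:2],zb))
p=snapshot("top")
O=(280,90)
a=overlay(t,(.5875,.2585,.523),O,5,(110,130)); q=np.array([(proj(t,x)-O+.5)*5 for x in cyl(*o["tool_pos"][:2],SH["dish"],zb)]).astype(int)
for c in (q[:40],q[40:]): cv2.polylines(a,[c],True,(0,0,255),1,cv2.LINE_AA)
b=overlay(p,(.5875,.2585,.523),(260,150),5,(90,85))
b=np.vstack([b,np.zeros((a.shape[0]-b.shape[0],b.shape[1],3),np.uint8)])
i=np.hstack([a,b]); cv2.imwrite("pics/g4.png",cv2.resize(i,None,fx=.8,fy=.8))
E
```

```text
[0.5877 0.259  0.1094] [ 3.1413  0.     -2.6173] [ 0.2132 -0.351  -0.7383] 0.05852662918946882 29.999657571315765
0.13963259252001772 (array([0.5917, 0.2606]), array([ 0.4353, -0.3415, -0.4338,  0.3413]))
```

View pics/g4.png

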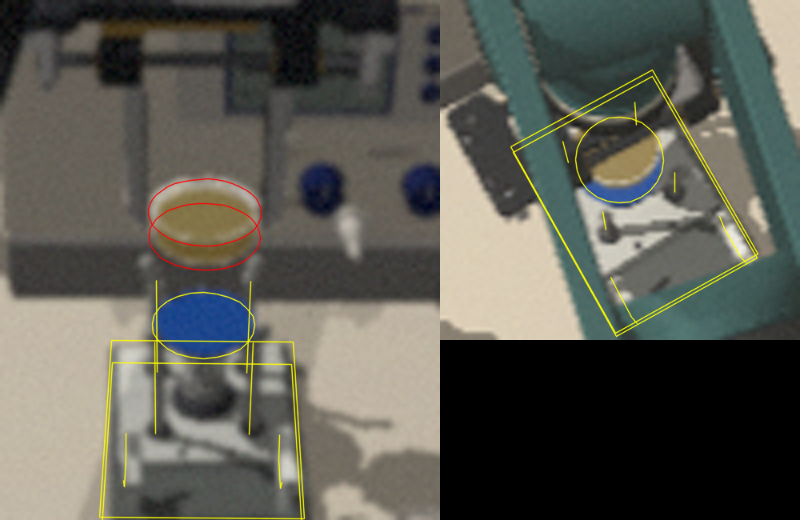

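The dish hangs level over the lift. In the scene crop the dish is at (205,225) and the lift at (203,325), a relative offset of about 2 mm. I'll correct that and lower.

apply_moves([
  [0,0,0,-0.001,-0.001,-0.008,50],
  [0,0,0,-0.002,-0.001,-0.018,50],
  [0,0,0,-0.002,-0.001,-0.028,50],
  [0,0,0,-0.002,-0.001,-0.038,50],
  [0,0,0,-0.002,-0.001,-0.042,50],
])

```text
time: 11.35
tool_pos: [0.5837, 0.2564, 0.0653]
ee_rot: [3.141, -0.003, -2.619]
wrist_force: [0.5, 0.6, -0.4]
width: 0.0592
finger_force: 30.0
```

apply_moves([
  [0,0,0,0,0,-0.007,50],
  [0,0,0,0,0,-0.014,50],
  [0,0,0,0,0,-0.021,50],
  [0,0,0,0,0,-0.028,50],
  [0,0,0,0,0,-0.032,50],
])

```text
time: 11.85
tool_pos: [0.5848, 0.2569, 0.0347]
ee_rot: [3.141, -0.001, -2.618]
wrist_force: [-0.3, 0.2, -0.4]
width: 0.059
finger_force: 30.0
```

```bash
python3 - <<'E'
from fit import *
from feed import *
np.set_printoptions(precision=4,suppress=True)
o=get_obs();print(o["tool_pos"],o["ee_rot"],o["wrist_force"],o["width"],o["finger_force"])
t=snapshot("scene"); zb=o["tool_pos"][2]+.0302
a=overlay(t,(.586,.2575,.523),(280,90),5,(110,130))
cv2.imwrite("pics/g5.png",a)
m=bigmask("scene","dish_yellow"); print(zb, fitcyl([(t,m)],"dish_yellow",o["tool_pos"][:2],zb))
E
```

```text
[0.5848 0.2569 0.0347] [ 3.1414 -0.0007 -2.6184] [-0.2999  0.2166 -0.3649] 0.05896630256425781 29.999953508377075
0.06494324088868762 (array([0.5885, 0.2588]), array([-0.3011, -1.4185,  0.3005,  1.0361]))
```

View pics/g5.png

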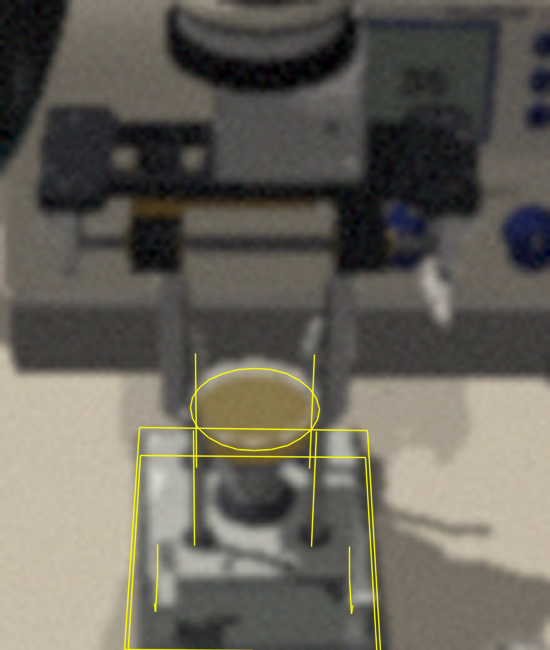

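The dish sits level within the guides on the lift at (255,410). Now release and rise.

apply_moves([
  [0,0,0,0,0,0,80],
  [0,0,0,0,0,0,100],
  [0,0,0,0,0,0,100],
  [0,0,0,0,0,0,100],
  [0,0,0,0,0,0,100],
])

```text
time: 12.45
tool_pos: [0.5851, 0.257, 0.0358]
ee_rot: [3.142, 0.0, -2.618]
wrist_force: [0.6, -0.4, -0.9]
width: 0.0932
finger_force: 0.0
```

apply_moves([
  [0,0,0,0,0,0.0,100],
  [0,0,0,0,0,0.02,100],
  [0,0,0,0,0,0.05,100],
  [0,0,0,0,0,0.09,100],
  [0,0,0,0,0,0.13,100],
])

```text
time: 12.95
tool_pos: [0.5845, 0.2568, 0.1664]
ee_rot: [3.141, -0.001, -2.618]
wrist_force: [0.1, 0.1, -0.4]
width: 0.0942
finger_force: 0.0
```

```bash
python3 - <<'E'
from fit import *
np.set_printoptions(precision=4,suppress=True)
o=get_obs();print(o["tool_pos"],o["ee_rot"],o["wrist_force"],o["width"])
t=snapshot("scene"); m=bigmask("scene","dish_yellow")
for z in (.062,.078): print(z,fitcyl([(t,m)],"dish_yellow",o["tool_pos"][:2],z))
E
```

```text
[0.5845 0.2568 0.1664] [ 3.1412 -0.0013 -2.6184] [ 0.0665  0.1166 -0.3953] 0.09424477696494575
0.062 (array([0.5885, 0.2588]), array([-0.2716, -1.4054,  0.2711,  1.0358]))
0.078 (array([0.5725, 0.2498]), array([-0.6402, -1.8877,  0.6381,  1.1651]))
```

apply_moves([
  [0,0,0,-0.025,-0.006,0,100],
  [0,0,0,-0.065,-0.014,0,100],
  [0,0,0,-0.105,-0.023,0,100],
  [0,0,0,-0.14,-0.031,0,100],
  [0,0,0,-0.166,-0.036,0,100],
])

```text
time: 13.55
tool_pos: [0.4166, 0.2203, 0.1648]
ee_rot: [3.141, -0.001, -2.618]
wrist_force: [0.3, -0.2, 1.6]
width: 0.0942
finger_force: 0.0
```

```bash
python3 - <<'E'
from fit import *
np.set_printoptions(precision=4,suppress=True)
o=get_obs();print(o["tool_pos"],o["ee_rot"],o["width"])
s=snapshot("wrist"); 
for n,x in (("dish_green",(.4187,.2205)),("dish_red",(.323,.308))):
    m=bigmask("wrist",n)
    if m is not None: print(n,fitcyl([(s,m)],n,x))
E
```

```text
[0.4166 0.2203 0.1648] [ 3.1413 -0.0012 -2.6183] 0.09418632800518711
dish_green (array([0.4192, 0.2201]), array([-0.3527, -0.6608,  0.3535,  0.718 ]))
dish_red (array([0.3244, 0.3088]), array([-0.5002,  0.224 ,  0.4726, -0.2127]))
```

apply_moves([
  [0,0,0,0,0,-0.035,100],
  [0,0,0,0,-0.001,-0.075,100],
  [0,0,0,0,-0.001,-0.115,100],
  [0,0,0,0,-0.001,-0.15,100],
  [0,0,0,0,-0.001,-0.17,100],
])

```text
time: 14.2
tool_pos: [0.4178, 0.2191, -0.0085]
ee_rot: [3.141, -0.005, -2.619]
wrist_force: [0.3, 0.2, 0.2]
width: 0.094
finger_force: 0.0
```

apply_moves([
  [0,0,0,0,0,-0.008,100],
  [0,0,0,0,0,-0.016,100],
  [0,0,0,0,0,-0.023,100],
  [0,0,0,0,0,-0.028,100],
  [0,0,0,0,0,-0.028,100],
])

```text
time: 14.7
tool_pos: [0.4192, 0.22, -0.0324]
ee_rot: [3.142, 0.0, -2.618]
wrist_force: [0.3, 0.4, -0.3]
width: 0.0942
finger_force: 0.0
```

apply_moves([
  [0,0,0,0,0,0,100],
  [0,0,0,0,0,0,60],
  [0,0,0,0,0,0,50],
  [0,0,0,0,0,0,50],
  [0,0,0,0,0,0,50],
])

```text
time: 15.2
tool_pos: [0.4191, 0.22, -0.0322]
ee_rot: [3.142, 0.0, -2.618]
wrist_force: [-0.5, -0.1, 0.4]
width: 0.0653
finger_force: 0.0
```

apply_moves([
  [0,0,0,0,0,0,50],
  [0,0,0,0,0,0,50],
  [0,0,0,0,0,0,50],
  [0,0,0,0,0,0,50],
  [0,0,0,0,0,0,50],
])

```text
time: 15.7
tool_pos: [0.419, 0.22, -0.0323]
ee_rot: [3.141, 0.0, -2.618]
wrist_force: [-1.5, 0.1, 0.4]
width: 0.059
finger_force: 30.0
```

apply_moves([
  [0,0,0,0,0,0.01,50],
  [0,0,0,0,0,0.035,50],
  [0,0,0,0,0,0.07,50],
  [0,0,0,0,0,0.105,50],
  [0,0,0,0,0,0.14,50],
])

```text
time: 16.2
tool_pos: [0.4188, 0.2198, 0.1094]
ee_rot: [-3.141, 0.0, -2.618]
wrist_force: [0.8, -0.3, -1.5]
width: 0.0591
finger_force: 30.0
```

apply_moves([
  [0,0,0,0.02,0.004,0,50],
  [0,0,0,0.055,0.012,0,50],
  [0,0,0,0.095,0.021,0,50],
  [0,0,0,0.135,0.03,0,50],
  [0,0,0,0.155,0.035,0,50],
])

```text
time: 16.7
tool_pos: [0.5765, 0.2551, 0.1073]
ee_rot: [-3.141, 0.0, -2.619]
wrist_force: [-0.3, 0.1, -1.0]
width: 0.0591
finger_force: 30.0
```

apply_moves([
  [0,0,0,0.008,0.001,0,50],
  [0,0,0,0.011,0.002,0,50],
  [0,0,0,0.011,0.002,-0.01,50],
  [0,0,0,0.011,0.002,-0.02,50],
  [0,0,0,0.011,0.002,-0.03,50],
])

```text
time: 17.2
tool_pos: [0.5837, 0.2568, 0.0766]
ee_rot: [3.141, -0.001, -2.618]
wrist_force: [-0.5, 0.5, -1.2]
width: 0.0596
finger_force: 30.0
```

```bash
python3 - <<'E'
from fit import *
np.set_printoptions(precision=4,suppress=True)
o=get_obs();print(o["tool_pos"],o["ee_rot"],o["width"])
t=snapshot("scene"); zb=o["tool_pos"][2]+.0323
m=bigmask("scene","dish_green"); print(zb,fitcyl([(t,m)],"dish_green",(.585,.257),zb))
E
```

```text
[0.5837 0.2568 0.0766] [ 3.1413 -0.001  -2.6181] 0.059624463803705244Traceback (most recent call last):
  File "<stdin>", line 5, in <module>
  File "fit.py", line 13, in fitcyl
    ys,xs=np.nonzero(m); obs.append(np.array([xs.min()-.5+.5,ys.min(),xs.max()+1,ys.max()+1])-.5)
          ~~~~~~~~~~^^^
    return _wrapfunc(a, 'nonzero')
    return _wrapit(obj, method, *args, **kwds)
    result = getattr(arr, method)(*args, **kwds)
ValueError: Calling nonzero on 0d arrays is not allowed. Use np.atleast_1d(scalar).nonzero() instead.
```

The network missed it in this frame, but the tool pose matches the first placing, so I'll lower and release.

apply_moves([
  [0,0,0,0,0,-0.01,50],
  [0,0,0,0,0,-0.02,50],
  [0,0,0,0,0,-0.03,50],
  [0,0,0,0,0,-0.038,50],
  [0,0,0,0,0,-0.043,50],
])

```text
time: 17.8
tool_pos: [0.5844, 0.2568, 0.0332]
ee_rot: [3.141, -0.002, -2.618]
wrist_force: [-0.1, 0.1, -0.4]
width: 0.0594
finger_force: 30.0
```

apply_moves([
  [0,0,0,0,0,0,50],
  [0,0,0,0,0,0,80],
  [0,0,0,0,0,0,100],
  [0,0,0,0,0,0,100],
  [0,0,0,0,0,0,100],
])

```text
time: 18.3
tool_pos: [0.5853, 0.257, 0.0352]
ee_rot: [-3.141, 0.001, -2.618]
wrist_force: [0.9, -0.3, 0.2]
width: 0.0876
finger_force: 0.0
```

apply_moves([
  [0,0,0,0,0,0.0,100],
  [0,0,0,0,0,0.02,100],
  [0,0,0,0,0,0.05,100],
  [0,0,0,0,0,0.09,100],
  [0,0,0,0,0,0.13,100],
])

```text
time: 18.8
tool_pos: [0.5845, 0.2568, 0.1654]
ee_rot: [3.141, -0.001, -2.618]
wrist_force: [0.1, -0.3, 0.2]
width: 0.094
finger_force: 0.0
```

```bash
python3 - <<'E'
from fit import *
from feed import *
np.set_printoptions(precision=4,suppress=True)
o=get_obs();print(o["tool_pos"],o["ee_rot"],o["width"])
t=snapshot("scene")
for n,z in (("dish_green",.062),("dish_yellow",.046)):
    m=bigmask("scene",n)
    if m is not None: print(n,fitcyl([(t,m)],n,(.585,.257),z))
cv2.imwrite("pics/g6.png",overlay(t,(.5848,.257,.523),(270,110),6,(120,95)))
E
```

```text
[0.5845 0.2568 0.1654] [ 3.1412 -0.0013 -2.6184] 0.09397973935671661
dish_green (array([0.5863, 0.2563]), array([-1.8147, -1.5524,  1.7964,  0.9774]))
dish_yellow (array([0.3033, 0.2827]), array([-1.216 , -2.7102,  1.2989,  1.2535]))
```

View pics/g6.png

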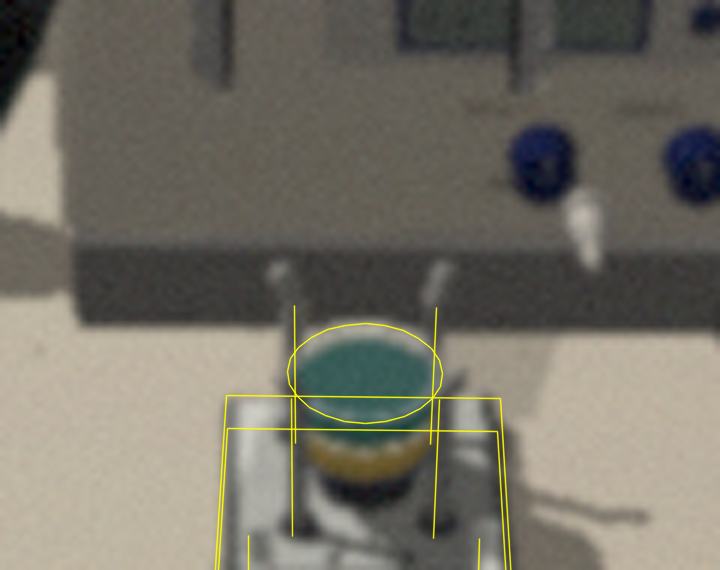

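Green rests on yellow, level between the rods. Next is red.

apply_moves([
  [0,0,0,-0.02,0.004,0,100],
  [0,0,0,-0.05,0.01,0,100],
  [0,0,0,-0.085,0.017,0,100],
  [0,0,0,-0.12,0.024,0,100],
  [0,0,0,-0.155,0.031,0,100],
])

```text
time: 19.45
tool_pos: [0.4277, 0.2876, 0.1623]
ee_rot: [3.141, -0.004, -2.619]
wrist_force: [-1.2, 0.6, 0.1]
width: 0.0942
finger_force: 0.0
```

apply_moves([
  [0,0,0,-0.035,0.007,0,100],
  [0,0,0,-0.07,0.014,-0.01,100],
  [0,0,0,-0.095,0.019,-0.02,100],
  [0,0,0,-0.105,0.021,-0.03,100],
  [0,0,0,-0.105,0.021,-0.03,100],
])

```text
time: 19.95
tool_pos: [0.323, 0.3081, 0.1319]
ee_rot: [-3.141, -0.005, -2.617]
wrist_force: [0.7, 0.3, 1.1]
width: 0.0939
finger_force: 0.0
```

```bash
python3 - <<'E'
from fit import *
np.set_printoptions(precision=4,suppress=True)
o=get_obs();print(o["tool_pos"],o["ee_rot"],o["width"])
s=snapshot("wrist"); 
for n,x in (("dish_red",(.323,.308)),):
    m=bigmask("wrist",n)
    if m is not None: print(n,fitcyl([(s,m)],n,x))
E
```

```text
[0.323  0.3081 0.1319] [-3.141  -0.0045 -2.6167] 0.09390923277896635
dish_red (array([0.3245, 0.3079]), array([-0.5337, -0.7999,  0.5349,  0.8963]))
```

apply_moves([
  [0,0,0,0,0,-0.03,100],
  [0,0,0,0,-0.001,-0.065,100],
  [0,0,0,0,-0.001,-0.1,100],
  [0,0,0,0,-0.001,-0.125,100],
  [0,0,0,0,-0.001,-0.14,100],
])

```text
time: 20.55
tool_pos: [0.3253, 0.3067, -0.0077]
ee_rot: [-3.141, -0.003, -2.62]
wrist_force: [0.5, -0.3, 0.1]
width: 0.0941
finger_force: 0.0
```

apply_moves([
  [0,0,0,0,0,-0.008,100],
  [0,0,0,0,0,-0.016,100],
  [0,0,0,0,0,-0.023,100],
  [0,0,0,0,0,-0.027,100],
  [0,0,0,0,0,-0.027,100],
])

```text
time: 21.05
tool_pos: [0.325, 0.3079, -0.0325]
ee_rot: [3.142, -0.0, -2.618]
wrist_force: [-0.0, -0.5, 0.0]
width: 0.0943
finger_force: 0.0
```

apply_moves([
  [0,0,0,0,0,0,100],
  [0,0,0,0,0,0,60],
  [0,0,0,0,0,0,50],
  [0,0,0,0,0,0,50],
  [0,0,0,0,0,0,50],
])

```text
time: 21.55
tool_pos: [0.325, 0.308, -0.0322]
ee_rot: [3.141, 0.0, -2.618]
wrist_force: [0.5, 1.4, 0.4]
width: 0.0656
finger_force: 0.0
```

apply_moves([
  [0,0,0,0,0,0,50],
  [0,0,0,0,0,0,50],
  [0,0,0,0,0,0,50],
  [0,0,0,0,0,0,50],
  [0,0,0,0,0,0,50],
])

```text
time: 22.05
tool_pos: [0.325, 0.308, -0.0323]
ee_rot: [3.141, 0.0, -2.618]
wrist_force: [-1.1, -0.1, 1.4]
width: 0.059
finger_force: 30.0
```

apply_moves([
  [0,0,0,0,0,0.01,50],
  [0,0,0,0,0,0.035,50],
  [0,0,0,0,0,0.07,50],
  [0,0,0,0,0,0.105,50],
  [0,0,0,0,0,0.14,50],
])

```text
time: 22.55
tool_pos: [0.3248, 0.3077, 0.1094]
ee_rot: [-3.142, 0.0, -2.618]
wrist_force: [0.2, 0.4, -1.1]
width: 0.059
finger_force: 30.0
```

apply_moves([
  [0,0,0,0.015,-0.003,0,50],
  [0,0,0,0.045,-0.009,0,50],
  [0,0,0,0.08,-0.016,0,50],
  [0,0,0,0.115,-0.023,0,50],
  [0,0,0,0.15,-0.03,0,50],
])

```text
time: 23.05
tool_pos: [0.4762, 0.277, 0.1065]
ee_rot: [3.142, -0.002, -2.619]
wrist_force: [-0.1, 0.7, -0.9]
width: 0.0592
finger_force: 30.0
```

apply_moves([
  [0,0,0,0.035,-0.007,0,50],
  [0,0,0,0.07,-0.014,0,50],
  [0,0,0,0.095,-0.019,0,50],
  [0,0,0,0.11,-0.021,0,50],
  [0,0,0,0.11,-0.021,-0.01,50],
])

```text
time: 23.55
tool_pos: [0.5875, 0.2558, 0.097]
ee_rot: [-3.141, 0.001, -2.621]
wrist_force: [-0.2, -0.3, -1.3]
width: 0.059
finger_force: 30.0
```

apply_moves([
  [0,0,0,0,0,-0.007,50],
  [0,0,0,0,0,-0.014,50],
  [0,0,0,0,0,-0.02,50],
  [0,0,0,0,0,-0.02,50],
  [0,0,0,0,0,-0.02,50],
])

```text
time: 24.05
tool_pos: [0.5845, 0.2572, 0.0777]
ee_rot: [3.142, 0.0, -2.618]
wrist_force: [-0.7, 0.4, -1.0]
width: 0.0592
finger_force: 30.0
```

apply_moves([
  [0,0,0,0,0,-0.01,50],
  [0,0,0,0,0,-0.02,50],
  [0,0,0,0,0,-0.03,50],
  [0,0,0,0,0,-0.039,50],
  [0,0,0,0,0,-0.044,50],
])

```text
time: 24.55
tool_pos: [0.5846, 0.2566, 0.0321]
ee_rot: [3.142, -0.001, -2.619]
wrist_force: [0.7, -0.6, 0.7]
width: 0.0593
finger_force: 30.0
```

apply_moves([
  [0,0,0,0,0,0,50],
  [0,0,0,0,0,0,80],
  [0,0,0,0,0,0,100],
  [0,0,0,0,0,0,100],
  [0,0,0,0,0,0,100],
])

```text
time: 25.05
tool_pos: [0.5851, 0.2571, 0.0341]
ee_rot: [3.142, 0.001, -2.618]
wrist_force: [0.2, -0.1, -0.8]
width: 0.0878
finger_force: 0.0
```

apply_moves([
  [0,0,0,0,0,0.0,100],
  [0,0,0,0,0,0.02,100],
  [0,0,0,0,0,0.05,100],
  [0,0,0,0,0,0.09,100],
  [0,0,0,0,0,0.13,100],
])

```text
time: 25.55
tool_pos: [0.5844, 0.2568, 0.1644]
ee_rot: [3.141, -0.001, -2.618]
wrist_force: [0.3, 0.5, 0.5]
width: 0.0941
finger_force: 0.0
```

```bash
python3 - <<'E'
from fit import *
from feed import *
np.set_printoptions(precision=4,suppress=True)
o=get_obs();print(o["tool_pos"],o["ee_rot"],o["width"])
t=snapshot("scene")
for n,z in (("dish_red",.062),("dish_green",.046)):
    m=bigmask("scene",n)
    if m is not None: print(n,fitcyl([(t,m)],n,(.585,.257),z))
cv2.imwrite("pics/g7.png",overlay(t,(.5848,.257,.523),(270,110),6,(120,95)))
E
```

```text
[0.5844 0.2568 0.1644] [ 3.1412 -0.0013 -2.6184] 0.09409981338800073
dish_red (array([0.5897, 0.2595]), array([-1.2595, -0.804 ,  1.2517,  0.5958]))
dish_green (array([0.5884, 0.2573]), array([ -2.6434, -13.8327,   2.5955,   1.5479]))
```

View pics/g7.png

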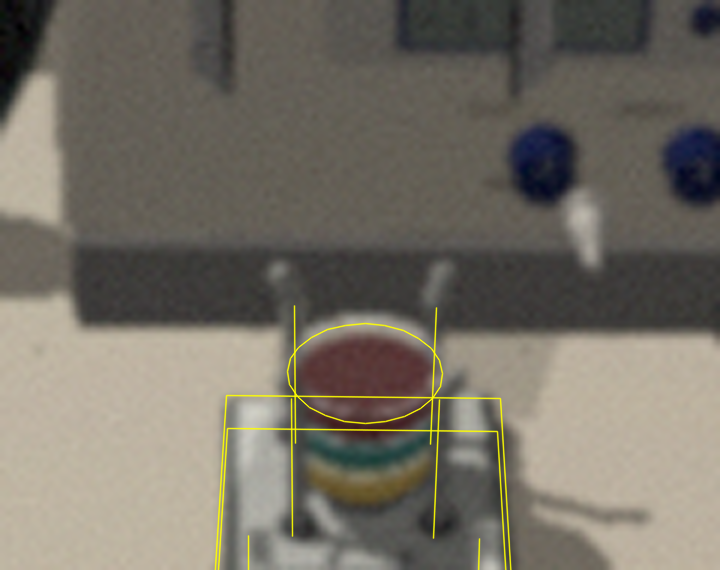

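The stack shows red over green over yellow, level between the rods. Now the specimen bottle.

apply_moves([
  [0,0,0,-0.007,-0.02,0,100],
  [0,0,0,-0.017,-0.05,0,100],
  [0,0,0,-0.028,-0.082,0,100],
  [0,0,0,-0.039,-0.115,0,100],
  [0,0,0,-0.051,-0.148,0,100],
])

```text
time: 26.2
tool_pos: [0.5323, 0.1077, 0.1613]
ee_rot: [3.14, -0.003, -2.618]
wrist_force: [-0.2, -0.9, 0.1]
width: 0.0943
finger_force: 0.0
```

apply_moves([
  [0,0,0,-0.01,-0.03,0,100],
  [0,0,0,-0.019,-0.055,0,100],
  [0,0,0,-0.025,-0.072,0,100],
  [0,0,0,-0.027,-0.077,0,100],
  [0,0,0,-0.027,-0.077,0,100],
])

```text
time: 26.7
tool_pos: [0.5063, 0.0317, 0.1624]
ee_rot: [3.14, -0.001, -2.62]
wrist_force: [0.5, 0.0, 0.7]
width: 0.0943
finger_force: 0.0
```

```bash
python3 - <<'E'
from fit import *
np.set_printoptions(precision=4,suppress=True)
o=get_obs();print(o["tool_pos"],o["ee_rot"],o["width"])
s=snapshot("wrist"); n="specimen_bottle"; save(s,"w3.png")
m=bigmask("wrist",n)
if m is not None: print(n,fitcyl([(s,m)],n,(.507,.032)))
m=bigmask("wrist","marker")
if m is not None:
    P=np.argwhere(m)[:,::-1]; q=np.array([atz(s,p,.010)[:2] for p in P]); 
    R=cv2.minAreaRect((q*1000).astype(np.float32)); u=np.linalg.svd(q-q.mean(0),full_matrices=False)[2][0]; print(R,q.mean(0),u,np.degrees(np.arctan2(u[1],u[0])))
E
```

```text
[0.5063 0.0317 0.1624] [ 3.1401 -0.0015 -2.6196] 0.09426702019432143
specimen_bottle (array([0.5074, 0.0321]), array([-0.068 , -1.4859,  0.0684,  0.9304]))
((490.4532470703125, -55.80809783935547), (17.500259399414062, 136.5912322998047), 22.005521774291992) [ 0.4919 -0.0588] [-0.3695  0.9292] 111.68718524705803
```

apply_moves([
  [0,0,0,0,0,-0.03,100],
  [0,0,0,0,0,-0.065,100],
  [0,0,0,0,0,-0.1,100],
  [0,0,0,0,0,-0.13,100],
  [0,0,0,0,0,-0.15,100],
])

```text
time: 27.35
tool_pos: [0.5055, 0.0331, 0.0106]
ee_rot: [3.139, -0.003, -2.617]
wrist_force: [-0.2, 0.4, -0.7]
width: 0.0938
finger_force: 0.0
```

apply_moves([
  [0,0,0,0,0,-0.012,100],
  [0,0,0,0,0,-0.024,100],
  [0,0,0,0,0,-0.028,100],
  [0,0,0,0,0,-0.028,100],
  [0,0,0,0,0,-0.028,100],
])

```text
time: 27.85
tool_pos: [0.5079, 0.032, -0.0134]
ee_rot: [-3.141, 0.002, -2.618]
wrist_force: [0.6, -1.3, 0.1]
width: 0.0941
finger_force: 0.0
```

apply_moves([
  [0,0,0,0,0,0,60],
  [0,0,0,0,0,0,45],
  [0,0,0,0,0,0,45],
  [0,0,0,0,0,0,45],
  [0,0,0,0,0,0,45],
])

```text
time: 28.35
tool_pos: [0.507, 0.0319, -0.0143]
ee_rot: [3.142, 0.0, -2.618]
wrist_force: [-0.4, -0.6, 0.1]
width: 0.0574
finger_force: 0.0
```

apply_moves([
  [0,0,0,0,0,0,45],
  [0,0,0,0,0,0,45],
  [0,0,0,0,0,0,45],
  [0,0,0,0,0,0,45],
  [0,0,0,0,0,0,45],
])

```text
time: 28.85
tool_pos: [0.507, 0.032, -0.0144]
ee_rot: [3.141, 0.0, -2.618]
wrist_force: [-0.7, 0.5, 0.5]
width: 0.0527
finger_force: 30.0
```

apply_moves([
  [0,0,0,0,0,0.005,45],
  [0,0,0,0,0,0.02,45],
  [0,0,0,0,0,0.04,45],
  [0,0,0,0,0,0.055,45],
  [0,0,0,0,0,0.06,45],
])

```text
time: 29.35
tool_pos: [0.5083, 0.0319, 0.0476]
ee_rot: [-3.14, 0.003, -2.618]
wrist_force: [0.3, -0.3, -1.5]
width: 0.0527
finger_force: 30.0
```

apply_moves([
  [0,0,0,0.01,0.008,0,45],
  [0,0,0,0.028,0.022,0,45],
  [0,0,0,0.048,0.038,0,45],
  [0,0,0,0.068,0.054,0,45],
  [0,0,0,0.088,0.07,0,45],
])

```text
time: 29.85
tool_pos: [0.5953, 0.1032, 0.0437]
ee_rot: [3.14, -0.002, -2.618]
wrist_force: [0.7, 0.2, -0.6]
width: 0.0525
finger_force: 30.0
```

apply_moves([
  [0,0,0,0.02,0.016,0,45],
  [0,0,0,0.038,0.031,0,45],
  [0,0,0,0.052,0.042,0,45],
  [0,0,0,0.059,0.048,0,45],
  [0,0,0,0.059,0.048,0,45],
])

```text
time: 30.35
tool_pos: [0.6539, 0.151, 0.0437]
ee_rot: [3.14, -0.002, -2.617]
wrist_force: [-1.4, -0.0, -0.8]
width: 0.0527
finger_force: 30.0
```

```bash
python3 - <<'E'
from fit import *
np.set_printoptions(precision=4,suppress=True)
o=get_obs();print(o["tool_pos"],o["ee_rot"],o["width"],o["finger_force"])
t=snapshot("scene"); zb=o["tool_pos"][2]+.0144
for n,z,x in (("specimen_bottle",zb,(.654,.15)),("beaker",0,(.722,.043)),("dish_red",.062,(.585,.257))):
    m=bigmask("scene",n)
    if m is not None: print(n,fitcyl([(t,m)],n,x,z))
E
```

```text
[0.6539 0.151  0.0437] [ 3.1404 -0.0021 -2.6172] 0.05268506734696851 29.99133311212063
specimen_bottle (array([0.6544, 0.1526]), array([-0.5707,  0.2239,  0.5355, -0.2405]))
beaker (array([0.7267, 0.044 ]), array([-0.3612, -0.8465,  0.3308,  0.638 ]))
dish_red (array([0.5896, 0.2595]), array([-0.2572, -0.7701,  0.2567,  0.6333]))
```

apply_moves([
  [0,0,0,0.001,0,-0.012,45],
  [0,0,0,0.001,0,-0.026,45],
  [0,0,0,0.001,0,-0.04,45],
  [0,0,0,0.001,0,-0.05,45],
  [0,0,0,0.001,0,-0.054,45],
])

```text
time: 31.05
tool_pos: [0.6532, 0.1496, -0.0113]
ee_rot: [3.14, -0.004, -2.619]
wrist_force: [-0.6, -0.4, -1.5]
width: 0.053
finger_force: 30.0
```

apply_moves([
  [0,0,0,0,0,-0.002,45],
  [0,0,0,0,0,-0.004,45],
  [0,0,0,0,0,-0.006,45],
  [0,0,0,0,0,-0.006,45],
  [0,0,0,0,0,-0.006,45],
])

```text
time: 31.55
tool_pos: [0.6553, 0.15, -0.014]
ee_rot: [-3.141, 0.001, -2.618]
wrist_force: [1.1, 0.2, -2.2]
width: 0.0526
finger_force: 30.0
```

apply_moves([
  [0,0,0,0,0,0,80],
  [0,0,0,0,0,0,100],
  [0,0,0,0,0,0,100],
  [0,0,0,0,0,0,100],
  [0,0,0,0,0,0,100],
])

```text
time: 32.05
tool_pos: [0.6551, 0.15, -0.0142]
ee_rot: [-3.142, 0.0, -2.618]
wrist_force: [-0.9, 0.1, -0.9]
width: 0.0891
finger_force: 0.0
```

apply_moves([
  [0,0,0,0,0,0.01,100],
  [0,0,0,0,0,0.045,100],
  [0,0,0,0,0,0.09,100],
  [0,0,0,0,0,0.135,100],
  [0,0,0,0,0,0.175,100],
])

```text
time: 32.55
tool_pos: [0.6553, 0.15, 0.1643]
ee_rot: [-3.141, 0.003, -2.618]
wrist_force: [0.6, -0.9, -0.1]
width: 0.0939
finger_force: 0.0
```

apply_moves([
  [0,0,-0.11,-0.01,-0.01,0,100],
  [0,0,-0.22,-0.02,-0.025,0,100],
  [0,0,-0.33,-0.03,-0.04,0,100],
  [0,0,-0.44,-0.04,-0.055,0,100],
  [0,0,-0.55,-0.055,-0.07,0,100],
])

```text
time: 33.05
tool_pos: [0.5999, 0.0793, 0.1614]
ee_rot: [3.142, 0.001, 3.11]
wrist_force: [-0.6, 0.3, 0.8]
width: 0.0939
finger_force: 0.0
```

apply_moves([
  [0,0,-0.12,-0.011,-0.014,0,100],
  [0,0,-0.24,-0.022,-0.028,0,100],
  [0,0,-0.36,-0.033,-0.042,0,100],
  [0,0,-0.48,-0.044,-0.056,0,100],
  [0,0,-0.58,-0.055,-0.07,0,100],
])

```text
time: 33.55
tool_pos: [0.5446, 0.0094, 0.1617]
ee_rot: [3.141, 0.001, 2.53]
wrist_force: [0.4, 0.9, -0.7]
width: 0.0938
finger_force: 0.0
```

apply_moves([
  [0,0,-0.12,-0.011,-0.014,-0.01,100],
  [0,0,-0.24,-0.022,-0.028,-0.02,100],
  [0,0,-0.36,-0.033,-0.042,-0.03,100],
  [0,0,-0.48,-0.044,-0.056,-0.04,100],
  [0,0,-0.58,-0.055,-0.066,-0.04,100],
])

```text
time: 34.05
tool_pos: [0.4886, -0.0566, 0.1199]
ee_rot: [-3.14, -0.001, 1.95]
wrist_force: [0.1, -0.4, 0.6]
width: 0.0942
finger_force: 0.0
```

```bash
python3 - <<'E'
from fit import *
np.set_printoptions(precision=4,suppress=True)
o=get_obs();print(o["tool_pos"],o["ee_rot"],o["width"],o["joint_positions"])
s=snapshot("wrist"); save(s,"w4.png")
m=bigmask("wrist","marker")
if m is not None:
    P=np.argwhere(m)[:,::-1]; q=np.array([atz(s,p,.010)[:2] for p in P]); 
    print(cv2.minAreaRect((q*1000).astype(np.float32)),q.mean(0))
t=snapshot("scene")
for n,z,x in (("specimen_bottle",0,(.654,.15)),("beaker",0,(.722,.043)),("dish_red",.062,(.585,.257)),("orange_cap_bottle",0,(.45,.47))):
    m=bigmask("scene",n)
    if m is not None: print(n,fitcyl([(t,m)],n,x,z))
E
```

```text
[ 0.4886 -0.0566  0.1199] [-3.1401 -0.0008  1.9498] 0.09421654492274721 [-0.2306 -0.0268  1.5822 -0.0002  1.5878 -0.6096]
((490.40191650390625, -56.178009033203125), (17.311391830444336, 137.07106018066406), 20.857030868530273) [ 0.4898 -0.0558]
specimen_bottle (array([0.656 , 0.1502]), array([-0.448 , -1.638 ,  0.4244,  1.1589]))
beaker (array([0.7247, 0.0434]), array([-0.3933, -0.3166,  0.3592,  0.2376]))
orange_cap_bottle (array([0.5319, 0.2184]), array([ 12.0821, -15.3959,  -8.3792,   5.4932]))
```

apply_moves([
  [0,0,0,0,0,-0.03,100],
  [0,0,0,0,0,-0.065,100],
  [0,0,0,0,0,-0.095,80],
  [0,0,0,0,0,-0.12,70],
  [0,0,0,0,0,-0.135,60],
])

```text
time: 34.9
tool_pos: [0.4889, -0.0552, -0.0168]
ee_rot: [-3.139, -0.002, 1.957]
wrist_force: [-0.3, 0.4, -0.1]
width: 0.0738
finger_force: 0.0
```

apply_moves([
  [0,0,0,0,0,-0.006,60],
  [0,0,0,0,0,-0.01,60],
  [0,0,0,0,0,-0.01,60],
  [0,0,0,0,0,-0.01,60],
  [0,0,0,0,0,-0.01,60],
])

```text
time: 35.4
tool_pos: [0.4909, -0.0562, -0.0233]
ee_rot: [3.14, 0.001, 1.955]
wrist_force: [-0.4, -0.4, 0.1]
width: 0.0565
finger_force: 0.0
```

apply_moves([
  [0,0,-0.01,0,0,-0.004,60],
  [0,0,-0.01,0,0,-0.007,60],
  [0,0,-0.01,0,0,-0.009,60],
  [0,0,-0.01,0,0,-0.009,60],
  [0,0,-0.01,0,0,-0.009,60],
])

```text
time: 35.9
tool_pos: [0.4898, -0.056, -0.0336]
ee_rot: [-3.141, -0.0, 1.945]
wrist_force: [0.6, 0.2, -0.3]
width: 0.0561
finger_force: 0.0
```

apply_moves([
  [0,0,0,0,0,0,30],
  [0,0,0,0,0,0,15],
  [0,0,0,0,0,0,5],
  [0,0,0,0,0,0,5],
  [0,0,0,0,0,0,5],
])

```text
time: 36.4
tool_pos: [0.49, -0.0561, -0.0334]
ee_rot: [3.141, 0.0, 1.945]
wrist_force: [-0.2, -0.3, 0.6]
width: 0.02
finger_force: 0.0
```

apply_moves([
  [0,0,0,0,0,0,5],
  [0,0,0,0,0,0,5],
  [0,0,0,0,0,0,5],
  [0,0,0,0,0,0,5],
  [0,0,0,0,0,0,5],
])

```text
time: 36.9
tool_pos: [0.49, -0.0561, -0.0334]
ee_rot: [3.141, 0.0, 1.945]
wrist_force: [-0.7, 0.4, -0.9]
width: 0.0161
finger_force: 30.0
```

The marker is gripped (16 mm, 30 N). Carry it to above the pen rests.

apply_moves([
  [0,0,0,0,0,0.01,5],
  [0,0,0,0,0,0.035,5],
  [0,0,0,0,0,0.07,5],
  [0,0,0,0,0,0.1,5],
  [0,0,0,0,0,0.125,5],
])

```text
time: 37.4
tool_pos: [0.4906, -0.0562, 0.0945]
ee_rot: [3.139, 0.002, 1.945]
wrist_force: [-0.5, 0.3, 0.2]
width: 0.0166
finger_force: 30.0
```

apply_moves([
  [0,0,0.02,0.001,0.015,0,5],
  [0,0,0.04,0.004,0.045,0,5],
  [0,0,0.06,0.008,0.08,0,5],
  [0,0,0.08,0.011,0.115,0,5],
  [0,0,0.1,0.015,0.15,0,5],
])

```text
time: 37.9
tool_pos: [0.5051, 0.0952, 0.0925]
ee_rot: [3.141, 0.0, 2.045]
wrist_force: [-0.0, -0.8, 0.8]
width: 0.0165
finger_force: 30.0
```

apply_moves([
  [0,0,0.02,0.004,0.035,0,5],
  [0,0,0.04,0.007,0.07,0,5],
  [0,0,0.05,0.01,0.1,0,5],
  [0,0,0.05,0.012,0.119,0,5],
  [0,0,0.05,0.012,0.124,0,5],
])

```text
time: 38.4
tool_pos: [0.5169, 0.2199, 0.0921]
ee_rot: [3.141, -0.0, 2.097]
wrist_force: [0.5, -0.5, -0.1]
width: 0.0164
finger_force: 30.0
```

apply_moves([
  [0,0,0,0,0,-0.01,5],
  [0,0,0,0,0,-0.02,5],
  [0,0,0,0,0,-0.02,5],
  [0,0,0,0,0,-0.02,5],
  [0,0,0,0,0,-0.02,5],
])

```text
time: 38.9
tool_pos: [0.5172, 0.2173, 0.0718]
ee_rot: [3.141, 0.0, 2.094]
wrist_force: [-0.2, 0.6, -0.4]
width: 0.0164
finger_force: 30.0
```

```bash
python3 - <<'E'
from fit import *
from feed import *
np.set_printoptions(precision=4,suppress=True)
o=get_obs();print(o["tool_pos"],o["ee_rot"],o["width"],o["finger_force"])
zb=o["tool_pos"][2]+.0334
ims=[]
yw=o["ee_rot"][2]; u=np.array([np.cos(yw),np.sin(yw),0]); v=np.array([np.sin(yw),-np.cos(yw),0])
for c,pose,O,d in (("scene",(.5895,.2595,.523),(275,125),(0.0035,.0015)),("top",(.584,.258,.523),(260,150),(-.003,-.0005))):
    t=snapshot(c); a=overlay(t,pose,O,6,(110,95))
    for z in (zb,zb+.017):
        P=[o["tool_pos"]*[1,1,0]+[d[0],d[1],z]+i*.0675*u+j*.008*v for i,j in((-1,-1),(-1,1),(1,1),(1,-1))]
        cv2.polylines(a,[np.array([(proj(t,p)-O+.5)*6 for p in P]).astype(int)],True,(0,0,255),1,cv2.LINE_AA)
    ims.append(a)
    m=bigmask(c,"marker")
    if m is not None:
        q=np.array([atz(t,p,zb+.01)[:2] for p in np.argwhere(m)[:,::-1]]); print(c,cv2.minAreaRect((q*1000).astype(np.float32)))
cv2.imwrite("pics/g8.png",cv2.resize(np.hstack(ims),(800,346)))
E
```

```text
[0.5172 0.2173 0.0718] [3.1413 0.0001 2.0937] 0.01641880090365865 29.994244873523712
scene ((537.6806030273438, 184.98712158203125), (24.689926147460938, 55.850608825683594), 30.789928436279297)
top ((485.14556884765625, 269.7795715332031), (10.226568222045898, 10.165488243103027), 0.6104452610015869)
```

View pics/g8.png

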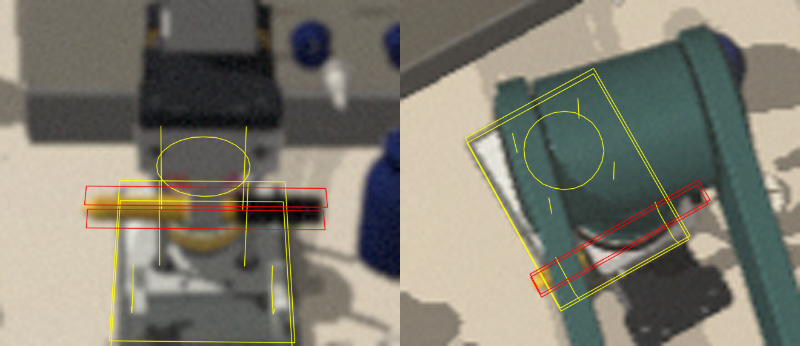

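The scene crop shows the marker (85–325 px at row 210) centred over the feeder, whose centre is at column 203, and parallel to its front. Now lower it into the rests.

apply_moves([
  [0,0,0,0,0,-0.012,5],
  [0,0,0,0,0,-0.026,5],
  [0,0,0,0,0,-0.04,5],
  [0,0,0,0,0,-0.05,5],
  [0,0,0,0,0,-0.055,5],
])

```text
time: 39.6
tool_pos: [0.5156, 0.2175, 0.0141]
ee_rot: [-3.138, -0.001, 2.095]
wrist_force: [0.7, -0.2, -0.5]
width: 0.0165
finger_force: 30.0
```

apply_moves([
  [0,0,0,0,0,-0.003,5],
  [0,0,0,0,0,-0.006,5],
  [0,0,0,0,0,-0.009,5],
  [0,0,0,0,0,-0.009,5],
  [0,0,0,0,0,-0.009,5],
])

```text
time: 40.1
tool_pos: [0.5172, 0.218, 0.0079]
ee_rot: [3.141, 0.0, 2.095]
wrist_force: [0.2, 0.6, -0.6]
width: 0.0167
finger_force: 30.0
```

apply_moves([
  [0,0,0,0,0,-0.001,5],
  [0,0,0,0,0,-0.001,25],
  [0,0,0,0,0,-0.001,36],
  [0,0,0,0,0,-0.001,36],
  [0,0,0,0,0,-0.001,36],
])

```text
time: 40.6
tool_pos: [0.517, 0.218, 0.0067]
ee_rot: [3.141, 0.0, 2.095]
wrist_force: [-0.0, -0.5, 1.0]
width: 0.0339
finger_force: 0.0
```

apply_moves([
  [0,0,0,0,0,0,36],
  [0,0,0,0,0,0.01,36],
  [0,0,0,0,0,0.035,36],
  [0,0,0,0,0,0.075,36],
  [0,0,0,0,0,0.12,36],
])

```text
time: 41.1
tool_pos: [0.5159, 0.2176, 0.1272]
ee_rot: [-3.139, -0.001, 2.095]
wrist_force: [0.6, 0.1, 0.1]
width: 0.0338
finger_force: 0.0
```

apply_moves([
  [0,0,0,-0.02,0.01,0.01,36],
  [0,0,0,-0.06,0.04,0.02,36],
  [0,0,0,-0.1,0.07,0.02,36],
  [0,0,0,-0.14,0.09,0.02,36],
  [0,0,0,-0.17,0.1,0.02,36],
])

```text
time: 41.6
tool_pos: [0.3448, 0.3194, 0.1478]
ee_rot: [3.14, -0.001, 2.097]
wrist_force: [-0.2, -0.1, 0.2]
width: 0.0338
finger_force: 0.0
```

```bash
python3 - <<'E'
from fit import *
from feed import *
np.set_printoptions(precision=4,suppress=True)
o=get_obs();print(o["tool_pos"],o["width"])
ims=[]
for c,pose,O in (("scene",(.5895,.2595,.523),(200,120)),("top",(.584,.258,.523),(260,130))):
    t=snapshot(c)
    for n,z,x in (("specimen_bottle",0,(.655,.15)),("beaker",0,(.722,.043)),("dish_red",.062,(.585,.257)),("orange_cap_bottle",0,(.45,.47))):
        m=bigmask(c,n)
        if m is not None: print(c,n,*fitcyl([(t,m)],n,x,z))
    m=bigmask(c,"marker")
    if m is not None:
        q=np.array([atz(t,p,.05)[:2] for p in np.argwhere(m)[:,::-1]]); print(c,"marker",cv2.minAreaRect((q*1000).astype(np.float32)))
    ims.append(cv2.resize(cv2.cvtColor(t["pixels"],cv2.COLOR_RGB2BGR)[O[1]:O[1]+125,O[0]:O[0]+200] if c=="scene" else cv2.cvtColor(t["pixels"],cv2.COLOR_RGB2BGR)[O[1]:O[1]+125,O[0]-20:O[0]+180],(800,500) if 0 else (640,300),interpolation=cv2.INTER_CUBIC))
cv2.imwrite("pics/g9.png",np.vstack(ims))
E
```

```text
[0.3448 0.3194 0.1478] 0.03384036434778164
scene specimen_bottle [0.7288 0.0378] [ 5.7266  3.019  -2.6362 -1.3329]
scene beaker [0.7267 0.044 ] [-0.3612 -0.8465  0.3308  0.638 ]
scene dish_red [0.5896 0.2595] [-0.2572 -0.7701  0.2567  0.6333]
scene orange_cap_bottle [0.4512 0.4695] [ -1.0391 -25.6615   1.268    1.4894]
scene marker ((518.0089721679688, 218.75103759765625), (21.47906494140625, 134.22410583496094), 30.777019500732422)
top specimen_bottle [0.6526 0.1487] [ 0.1008 -0.6841 -0.0961  0.7453]
top beaker [0.5793 0.2524] [-2.3673 -3.0794  2.4165  6.8465]
top dish_red [0.5809 0.2567] [-0.8548 -0.6656  0.8582  0.6538]
top orange_cap_bottle [0.4489 0.4694] [-0.5365  0.0867  0.5939 -0.0972]
top marker ((515.8406982421875, 215.84120178222656), (18.335121154785156, 129.9534454345703), 29.505313873291016)
```

View pics/g9.png

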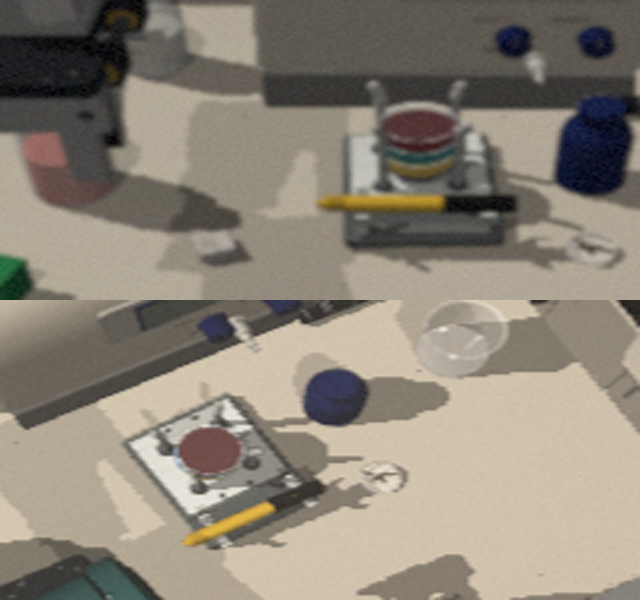

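The final view shows the red/green/yellow stack level in the feeder and the marker seated across both rests. The bottle stands midway to the beaker, and the beaker and orange-capped bottle have not moved. Handing in.

```bash
python3 -c "from bench import *; print(close_job())"
```

```text
the job is handed in; nothing more can be done
None
```

The bench is set up as asked and handed in at about 42 s of the 122 s allowed: the dishes are stacked level with yellow at the bottom, green on it and red on top, the specimen bottle stands within about 3 mm of midway, the marker lies in both pen rests within about 3 mm of centre, and the beaker and orange-capped bottle are where they were.

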